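# Clear the brush, then draw the last stem out of its sleeve

### The arm

A 7-joint arm with a two-finger parallel gripper is mounted at the origin on the work surface. World frame = base frame: x ahead of the robot, y to its left, z up, the work surface at z = 0. Lengths are in m, angles in rad, forces in N, time in s.
With the tool pointing down it reaches from about 0.4 to 0.85 m from the base axis. Payload 10.4 kg.
Tool frame: the origin (TCP) lies at the very end of the fingers, on their centre line; the grasp point (between the pads) lies manip.hold_point_z behind it (manip.hold_point_z is the distance from the TCP to the grasp point, in m); z points along the fingers, y is the direction in which the jaws open and shut (so a half turn about z gives the same grasp; the last joint's range is limited). The gripper opens to 85 mm and grips with 20 to 120 N. Pads are 22 mm wide; open, the fingers measure 114 mm over their backs; the gripper's body (76 mm by 85 mm) begins 54 mm behind the grasp point. The pads swing forward as they close: fully open they stand 13 mm farther back than shut.
Start: joints at [1.177, 0.332, -0.065, 1.46, 0.022, 1.35, -0.088], TCP at [0.226, -0.583, 0.231] pointing down, gripper open.
Joint ranges: [-2.6, 2.6], [-0.5, 2.12], [-1.47, 1.34], [0.16, 2.42], [-1.27, 4.41], [0.06, 2.06], [-2.6, 2.6]. Speed limits (rad/s): [2.22, 2.22, 2.79, 2.79, 3.14, 3.14, 3.14].

### API

Orientations are given as a unit quaternion [x, y, z, w].
In Python, from workcell import manip gives the robot as it stands.
- The arm moves only by the tool jog_arm, never from a script. Its arguments are lists of equal length, an entry for each row: "translation": the shift along the world's x, y, z in mm, a list of three; "turn": the turn about the world's z in degrees. In form: {"translation": [[x, y, z], ...], "turn": [turn, ...]}. A call has 1 to 12 rows; each row is the pose to reach, as a shift and turn from the pose measured when the call began; what a row does not reach only later rows make up. A row lasts 1/12 s, in which the tool goes at most 41.7 mm and 7.16 degrees, less where a joint would pass 70% of its speed; a pose out of reach is approached as far as the arm can. A call with a gripper value outside its range is refused whole. "grip" is the finger opening in mm, from 0 to 85.4, set as the call begins (left out, the last holds). The fingers move at their own pace and stop on an object; "grip_force" is the grip in N (left out, the last holds). Time passes only in rows, so rows that repeat a pose let the fingers close. It gives the time, the measured TCP pose, the force and the opening at its end, in the units of the state.
- manip.get_obs(): the state, without advancing time (a new reading comes with each control period).
- manip.camera(name): name is "scene" or "top" or "wrist"; returns a dict with "frame" (480x640x3 uint8, red, green, blue), "mtx" (3x3 intrinsics, pixels), "pose" (4x4, takes a point from camera to world coordinates). Camera axes: x right, y down, z forward; pixel columns grow to the right and rows downward; lengths in m; the calibration is good to about 2 mm. A picture is of the moment at which its call begins. There is no depth.
- manip.hand_in(): hands the job in, once; it reports no verdict.
Trained networks look in a picture, given as the dict that the camera call returned (one of the last four; its "shot" number tells which), for a name from the list of things; names that differ only in an ending like _2 or _b are one class to them, and where a whole thing is asked for, a point or a joint stands for the part that bears it (a point fixed in the world has none). Each returns a list of dicts, best first, with "confidence" (0 to 1); they miss things now and then, are a little off and sometimes report something else, mostly with a low value. They report only what shows in the picture. A call takes as long as a camera call. They do not tell look-alikes from the thing itself.
- manip.outline_of(picture, label): "mask" (480x640 bool, what is visible of it) and "extent" ([left, top, right, bottom] in pixels, round what is visible of it).
- manip.pinpoint(picture, label): "at" ([column, row] in pixels: a listed point, or the origin of a listed thing).
The state is a dict: "clock": time; "joint_pos": joint angles; "joint_velocities": joint speeds; "tau": joint torques, N m; "position": TCP position; "ee_rot": TCP orientation; "ft_force": force on the tool from outside, world axes, zero at the start; "torque": the same for the moment, N m; "grip_width": opening from 0.0 (shut) to 1.0 (fully open).
Only numpy, scipy, OpenCV 4.12 (cv2) and the standard library are available. Lean on these libraries where they do the work, as an engineer would, in place of code of your own. Each camera call takes 0.05 s, during which the arm holds its last target. There are 200 camera calls.

### The job

Lift the polishing brush out of the way of the steel last stem and set it down, bristles down, on the black rubber pad. Then draw the stem out of its sleeve until its middle is outside, let go of it while its inner end still rests in the sleeve, take it again near its middle, draw it right out and lay it flat on the two bearers inside the wooden tray. Set things down rather than dropping them, and leave the three canisters and the rubber heel tip where they are.

Things in the scene. Friction and masses are not known exactly. Their poses are not given: they have to be found in the camera images.
- sleeve: Fixed horizontal square steel sleeve, 180 mm long, on a wooden foot (70 x 180 mm, 10 mm thick). Origin: centre of the foot's underside, on the table. The sleeve runs along its own y axis, from y = -90 to +90 mm; the mouth from which the stem is drawn is at y = +90 mm and faces +y, roughly to the robot's left. Outside 28 mm wide (x), from 33 to 61 mm above the table; the bore is 20 x 20 mm, its floor 37 mm and its axis 47 mm above the table.
- stem_center (a point): Centre of the loose last stem: plain steel bar of 16 x 16 mm square section, 240 mm long, about 0.42 kg. Its y axis runs along its length, +y towards the outer end; z up. It starts lying in the sleeve, its centre 45 mm above the table, with 60 to 80 mm of its length sticking out of the mouth. It slides freely; when more than half is out and it is let go, it stays in the sleeve but droops by up to about 0.05 rad.
- brush_center (a point): Centre (27.5 mm above its underside) of the loose polishing brush: lacquered wooden block 50 mm wide (x), 140 mm long (y), upper 33 mm of the height, on stiff black bristles 22 mm high (44 x 132 mm); 55 mm high in all, about 0.18 kg. It starts standing on its bristles on the table just beyond the outer end of the stem, in the stem's way, its long side roughly along the stem.
- pad: Fixed black rubber pad lying on the table, 100 mm (x) by 200 mm (y), 4 mm thick. Origin: centre of its underside, so its top is at z = 4 mm. The place for the brush.
- tray: Fixed open plywood tray, outside 300 mm (its x) by 134 mm (its y), 28 mm high, walls 5 mm, floor 5 mm. Origin: centre of its underside. Two wooden bearers cross its floor at x = -75 and +75 mm, each 14 mm wide, their tops 20 mm above the table; the space between them, 136 mm, is open down to the floor. A stem lying on both bearers, along the tray's x, has its centre 28 mm above the table.
- can1: Bystander: upright screw-top canister of clear plastic filled with silver eyelets, 62 mm diameter, 66 mm high, grey lid. Origin: centre of its underside. The three canisters differ only in the eyelets; leave alone.
- can2: Bystander: canister of the same size, with bronze eyelets. Origin: centre of its underside. Leave alone.
- can3: Bystander: canister of the same size, with brass eyelets. Origin: centre of its underside. Leave alone.
- heel_tip: Bystander: cream rubber heel tip lying flat, 51 x 46 mm, 9 mm thick, D-shaped. Origin: near the centre of its underside. Leave alone.
Things that resemble listed ones, but are neither listed nor needed, are in the scene too. There is more than one size of the part that bears stem_center; the job needs the larger.

How it is judged:
On the way, in this order (a step that is already met when the one before it is completed fails the run):
1. the brush stands on the rubber pad, bristles down, let go of, with the stem still in its sleeve as it was (moved less than 25 mm) (x of brush_center in the frame of pad between -0.04 and 0.04 m and y of brush_center in the frame of pad between -0.07 and 0.07 m and z of brush_center in the frame of pad between 0.025 and 0.038 m and angle between brush_center's own z axis and vertical below 0.12 rad and contact force between the fingers and brush below 0.05 N and linear speed of brush below 0.03 m/s and distance of stem_center from where it was at the start of the episode below 0.025 m), for 0.2 s.
2. the stem is part way out: its middle is outside the sleeve's mouth, its inner end is still in the sleeve, and the fingers have let go of it (y of stem_center in the frame of sleeve between 0.09 and 0.207 m and x of stem_center in the frame of sleeve between -0.03 and 0.03 m and contact force between the fingers and stem below 0.05 N and linear speed of stem below 0.03 m/s), for 0.2 s.
3. the stem is held within 55 mm of its middle and is all out of the sleeve (y of stem_center in the frame of sleeve above 0.212 m and distance between the grasp point and stem_center below 0.055 m and contact force between the fingers and stem above 0.5 N), for 0.1 s.
At the end, for the whole second after the job is handed in: The stem lies flat (0.06 rad) and at rest on both tray bearers, centre within 30 mm of the tray's centre along it and 56 mm across, 0.45 rad of its x, 23 to 33 mm high; the brush stands upright (0.12 rad) at rest on the pad, centre within 40 mm (x) and 70 mm (y) of its centre; both let go (x of brush_center in the frame of pad between -0.04 and 0.04 m and y of brush_center in the frame of pad between -0.07 and 0.07 m and z of brush_center in the frame of pad between 0.025 and 0.038 m and angle between brush_center's own z axis and vertical below 0.12 rad and x of stem_center in the frame of tray between -0.03 and 0.03 m and y of stem_center in the frame of tray between -0.056 and 0.056 m and z of stem_center in the frame of tray between 0.023 and 0.033 m and angle between stem_center's own y axis and vertical between 1.51 and 1.63 rad and angle between the y axis of stem_center and the x axis of tray, either way round below 0.45 rad and linear speed of each of stem, brush below 0.02 m/s and contact force between the fingers and stem below 0.05 N); the robot touches nothing.
It fails at once if a canister or the heel tip is shifted by more than 25 mm, or a canister is tipped (distance of any of can1, can2, can3, heel_tip from where it was at the start of the episode above 0.025 m or angle between any of can1, can2, can3's own z axis and vertical above 0.4 rad).
It fails at once if the stem or the brush is dropped (falls free at more than 0.75 m/s, about 3 cm of fall) ((contact force between the fingers and stem below 0.01 N and linear speed of stem above 0.75 m/s) or (contact force between the fingers and brush below 0.01 N and linear speed of brush above 0.75 m/s)).
It also fails if it takes over 61 s, if anything falls off the work surface, if the arm or the gripper's body presses on something with over 40 N, if the wrist force passes 120 N, or if a joint passes its speed limit or range.

## Working session

There is one attempt and no reset: what is moved stays moved. The work goes in short steps, Python scripts to look and compute and a tool call to move; the robot and the scene stay as the last step left them, time stands still between calls to the robot, and variables do not carry over. Pictures are saved under pics/ and viewed, about 8 in all and at most 12, crops included, and the job is handed in when it is done.

Besides the shell and the picture viewer there is one more tool, called as name(argument=value, ...) on one line, values as JSON. jog_arm: Moves the arm, as the interface text tells. Its arguments: {"type":"object","properties":{"translation":{"type":"array"},"turn":{"type":"array"},"grip":{"type":"number"},"grip_force":{"type":"number"}},"required":["translation","turn"]}

```bash
mkdir -p pics
cat > h.py <<'E'
import numpy as np, cv2
from workcell import manip
def ray(c,px,z):
    d=c["pose"][:3,:3]@np.linalg.solve(c["mtx"],[px[0],px[1],1.0]); o=c["pose"][:3,3]
    return o+d*(z-o[2])/d[2]
def proj(c,p):
    q=c["pose"][:3,:3].T@(np.asarray(p,float)-c["pose"][:3,3]); u=c["mtx"]@q; return u[:2]/u[2]
def save(img,n): cv2.imwrite("pics/"+n,cv2.cvtColor(np.ascontiguousarray(img),cv2.COLOR_RGB2BGR))
E
python3 - <<'E'
from h import *
print(manip.hold_point_z, manip.get_obs())
Z=dict(sleeve=0,stem_center=.045,brush_center=.0275,pad=0,tray=0,can1=0,can2=0,can3=0,heel_tip=0)
for n in("top","scene"):
    c=manip.camera(n); save(c["frame"],n+"0.png"); print(n,c["pose"][:3,3].round(3))
    for k in Z:
        for r in manip.pinpoint(c,k)[:3]: print(k,round(r["confidence"],2),np.round(r["at"]),ray(c,r["at"],Z[k])[:2].round(3))
E
```

```text
0.0187 {'clock': 0.0, 'joint_pos': array([ 1.17740942,  0.3329139 , -0.06467161,  1.46095349,  0.02163422,
        1.34990127, -0.08852463]), 'joint_velocities': array([ 1.74804211e-04, -6.28488403e-04,  2.91397938e-05, -4.87050627e-04,
        1.19156936e-04,  2.05607755e-03, -6.81496772e-04]), 'tau': array([-5.03022020e-04, -6.25452304e+01,  4.87470848e-02, -3.91602874e+01,
        1.62771478e-02,  1.00472782e-02,  5.38464633e-05]), 'position': array([ 0.22629791, -0.58218346,  0.23048382]), 'ee_rot': array([ 9.82865623e-01,  1.84322055e-01, -1.90512260e-04, -7.15000778e-04]), 'ft_force': array([-1.02126255,  0.02370287, -0.40320045]), 'torque': array([-0.00348649, -0.05774173, -0.01605595]), 'grip_width': 0.9999173635583047}
top [ 0.335 -0.08   1.33 ]
sleeve 0.58 [406. 266.] [ 0.5   -0.304]
stem_center 0.51 [396. 332.] [ 0.332 -0.271]
pad 0.72 [297. 195.] [ 0.681 -0.025]
tray 0.9 [173. 229.] [0.589 0.29 ]
can1 0.87 [419. 222.] [ 0.614 -0.342]
can1 0.75 [461. 268.] [ 0.493 -0.446]
can1 0.57 [414. 183.] [ 0.716 -0.33 ]
can2 0.87 [419. 222.] [ 0.614 -0.342]
can2 0.75 [461. 268.] [ 0.493 -0.446]
can2 0.57 [414. 183.] [ 0.716 -0.33 ]
can3 0.87 [419. 222.] [ 0.614 -0.342]
can3 0.75 [461. 268.] [ 0.493 -0.446]
can3 0.57 [414. 183.] [ 0.716 -0.33 ]
heel_tip 0.58 [244. 239.] [0.565 0.109]
scene [1.174 0.062 0.684]
sleeve 0.73 [216. 229.] [ 0.497 -0.307]
stem_center 0.93 [257. 183.] [ 0.384 -0.253]
brush_center 0.62 [342. 251.] [ 0.529 -0.04 ]
pad 0.58 [331. 330.] [ 0.69  -0.027]
tray 0.79 [514. 313.] [0.586 0.277]
can1 0.98 [179. 267.] [ 0.612 -0.338]
can1 0.92 [151. 222.] [ 0.504 -0.449]
can1 0.71 [156. 309.] [ 0.714 -0.334]
can2 0.98 [179. 267.] [ 0.612 -0.338]
can2 0.92 [151. 222.] [ 0.504 -0.449]
can2 0.71 [156. 309.] [ 0.714 -0.334]
can3 0.98 [179. 267.] [ 0.612 -0.338]
can3 0.92 [151. 222.] [ 0.504 -0.449]
can3 0.71 [156. 309.] [ 0.714 -0.334]
heel_tip 0.63 [418. 289.] [0.568 0.109]
```

View pics/top0.png

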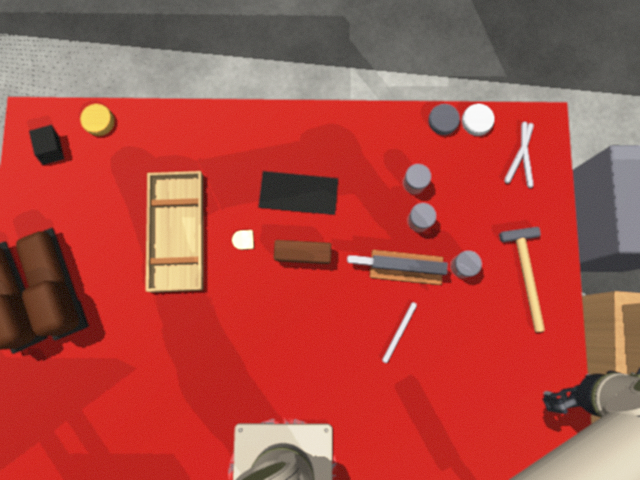

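View pics/scene0.png

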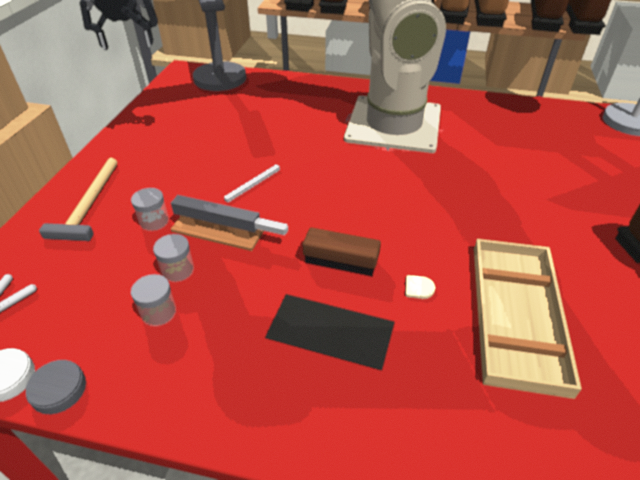

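The stem in the sleeve sticks out at top (348–372, 260). The loose bar at (400, 332) is the look-alike, and it is smaller and outside the sleeve. The only brush is at (303, 252), the pad is at (299, 193) and the tray at (175, 232). Next I'll get the angles and a close crop.

Run:
```python
from h import *
c=manip.camera("top"); s=manip.camera("scene")
for k,z in dict(sleeve=.03,stem_center=.053,brush_center=.055,pad=.004,tray=.028,heel_tip=.009).items():
  for cam,n in((c,"top"),(s,"scene")):
    for r in manip.outline_of(cam,k)[:2]:
        v,u=np.nonzero(r["mask"])
        P=np.array([ray(cam,p,z)[:2] for p in zip(u,v)],np.float32)
        (m,sz,a)=cv2.minAreaRect(P*1000); b=cv2.boxPoints((m,sz,a)); e=max((b[1]-b[0],b[2]-b[1]),key=np.linalg.norm)
        print(k,n,round(r["confidence"],2),np.round(m),np.round(sz),"long dir",round(np.degrees(np.arctan2(e[1],e[0]))%180,1))
a=cv2.resize(c["frame"][220:350,260:460],(800,520),interpolation=cv2.INTER_CUBIC)
save(a,"crop1.png")
```

```text
sleeve top 0.92 [ 493. -306.] [192.  70.] long dir 84.4
sleeve top 0.35 [582. 277.] [303. 141.] long dir 2.4
sleeve scene 0.68 [ 502. -309.] [221. 111.] long dir 84.2
stem_center top 0.78 [ 333. -276.] [ 12. 153.] long dir 151.8
stem_center top 0.73 [526. -43.] [140.  53.] long dir 87.1
stem_center scene 0.96 [ 393. -258.] [ 23. 158.] long dir 151.1
stem_center scene 0.91 [ 517. -182.] [70. 31.] long dir 84.6
brush_center top 0.95 [526. -43.] [143.  53.] long dir 87.4
brush_center scene 0.57 [554. -40.] [138.  96.] long dir 87.7
pad top 0.74 [689. -30.] [200. 101.] long dir 84.6
pad scene 0.82 [691. -28.] [200. 101.] long dir 84.6
tray top 0.69 [582. 279.] [304. 141.] long dir 3.1
tray scene 0.9 [594. 279.] [318. 141.] long dir 2.6
heel_tip top 0.81 [563. 109.] [47. 47.] long dir 95.9
heel_tip scene 0.88 [568. 112.] [50. 50.] long dir 5.4
```

View pics/crop1.png

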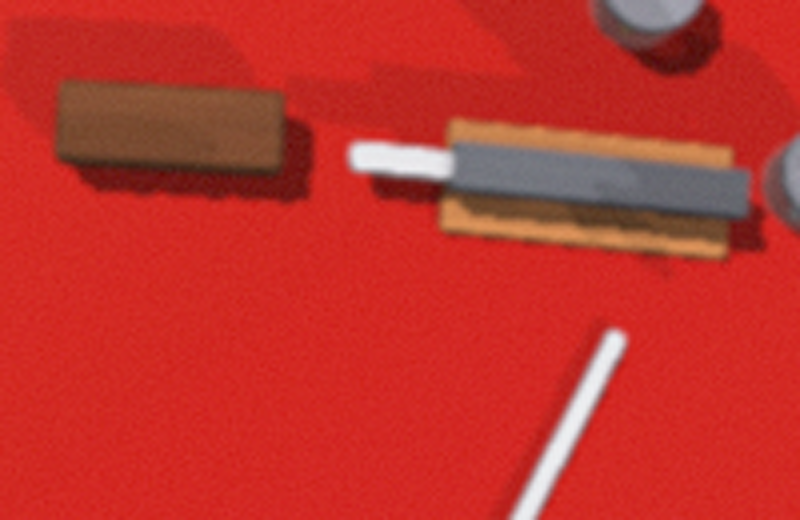

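The crop confirms it: the stem end shows at the sleeve mouth (crop 350–450, 160), and the thin free bar is the smaller look-alike. Moving above the brush.

jog_arm(translation=[[300, 539, -10], [300, 539, -10], [300, 539, -10], [300, 539, -10], [300, 539, -10], [300, 539, -10], [300, 539, -10], [300, 539, -10], [300, 539, -10], [300, 539, -10], [300, 539, -10], [300, 539, -10]], turn=[66, 66, 66, 66, 66, 66, 66, 66, 66, 66, 66, 66], grip=85)

```text
clock: 2.7
position: [0.4702, -0.1439, 0.2236]
ee_rot: [0.724, 0.69, 0.0, 0.001]
ft_force: [0.8, -0.7, 0.5]
grip_width: 0.999
```

jog_arm(translation=[[56, 101, -4], [56, 101, -4], [56, 101, -4], [56, 101, -4], [56, 101, -4]], turn=[0, 0, 0, 0, 0])

```text
clock: 3.12
position: [0.5267, -0.0406, 0.2195]
ee_rot: [0.722, 0.691, 0.0, 0.0]
ft_force: [0.9, -1.1, 0.6]
grip_width: 0.995
```

Run:
```python
from h import *
o=manip.get_obs();print(o["clock"],o["position"],o["ee_rot"],o["joint_pos"])
c=manip.camera("wrist"); save(c["frame"],"w1.png"); print(c["pose"].round(3))
for k,z in dict(brush_center=.055,pad=.004,stem_center=.053).items():
    for r in manip.outline_of(c,k)[:2]:
        v,u=np.nonzero(r["mask"])
        P=np.array([ray(c,p,z)[:2] for p in zip(u[::3],v[::3])],np.float32)
        (m,sz,a)=cv2.minAreaRect(P*1000); b=cv2.boxPoints((m,sz,a)); e=max((b[1]-b[0],b[2]-b[1]),key=np.linalg.norm)
        print(k,round(r["confidence"],2),r["extent"],np.round(m),np.round(sz),"dir",round(np.degrees(np.arctan2(e[1],e[0]))%180,1))
for r in manip.pinpoint(c,"brush_center"): print(r, ray(c,r["at"],.0275))
```

```text
3.1167 [ 0.52668778 -0.04063073  0.21952839] [7.22479385e-01 6.91392342e-01 3.49961245e-04 2.14537359e-04] [ 0.57481938  0.1806136  -0.64742396  1.70549442  0.11279664  1.29233612
 -0.13973866]
[[ 0.999 -0.04  -0.013  0.53 ]
 [-0.042 -0.946 -0.322  0.043]
 [ 0.001  0.322 -0.947  0.363]
 [ 0.     0.     0.     1.   ]]
brush_center 0.94 [287.2, 121.8, 355.1, 299.5] [530. -40.] [139.  49.] dir 87.1
pad 0.91 [432.3, 52.3, 593.1, 289.7] [690. -28.] [199. 100.] dir 85.0
stem_center 0.68 [292.8, 338.7, 316.6, 410.8] [ 510. -181.] [74. 17.] dir 84.5
stem_center 0.6 [66.1, 399.3, 219.0, 465.2] [ 361. -240.] [ 18. 142.] dir 151.2
{'at': [319.7, 212.7], 'confidence': 0.81} [ 0.53133866 -0.0447526   0.0275    ]
```

View pics/w1.png

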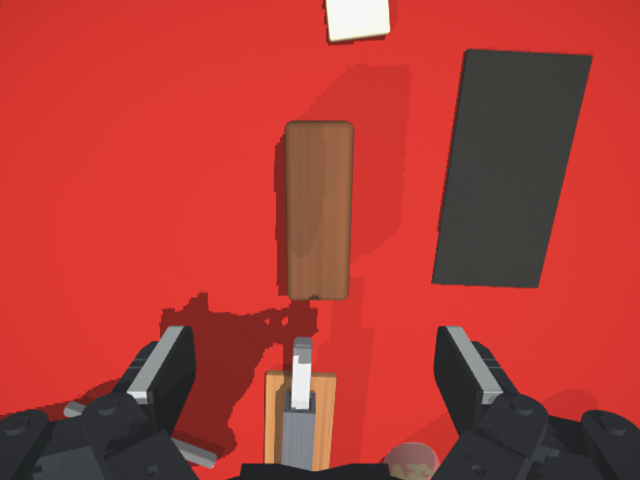

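Wrist view: the brush is centred at about (320, 210), between the fingers. The stem end is at (303, 340) and the pad at (510, 170). Descending now.

jog_arm(translation=[[3, 0, -40], [3, 0, -80], [3, 0, -120], [3, 0, -155], [3, 0, -180], [3, 0, -198], [3, 0, -198], [3, 0, -198]], turn=[0, 0, 0, 0, 0, 0, 0, 0])

```text
clock: 4.03
position: [0.5284, -0.0451, 0.0216]
ee_rot: [0.725, 0.689, -0.001, 0.0]
ft_force: [-0.1, 0.7, -0.1]
grip_width: 0.996
```

jog_arm(translation=[[0, 0, 0], [0, 0, 0], [0, 0, 0], [0, 0, 0], [0, 0, 0], [0, 0, 0], [0, 0, 0], [0, 0, 0]], turn=[0, 0, 0, 0, 0, 0, 0, 0], grip=40, grip_force=40)

```text
clock: 4.7
position: [0.5295, -0.0455, 0.0231]
ee_rot: [0.725, 0.688, -0.0, 0.001]
ft_force: [-1.4, -0.6, 8.6]
grip_width: 0.578
```

jog_arm(translation=[[0, 0, 15], [0, 0, 40], [25, 2, 60], [60, 5, 60], [95, 8, 60], [130, 11, 60], [160, 13, 60], [160, 13, 60], [160, 13, 40], [160, 13, 20], [160, 13, 10], [160, 13, 10]], turn=[0, 0, 0, 0, -1, -1, -2, -2, -2, -2, -2, -2])

```text
clock: 5.7
position: [0.6875, -0.0327, 0.0305]
ee_rot: [0.737, 0.676, -0.002, -0.0]
ft_force: [-0.2, 0.3, -1.5]
grip_width: 0.58
```

jog_arm(translation=[[2, 0, -2], [2, 0, -4], [2, 0, -4], [2, 0, -4]], turn=[0, 0, 0, 0])

```text
clock: 6.03
position: [0.6901, -0.0328, 0.0275]
ee_rot: [0.737, 0.676, -0.001, 0.0]
ft_force: [0.6, -0.1, -1.0]
grip_width: 0.575
```

jog_arm(translation=[[0, 0, 0], [0, 0, 0], [0, 0, 0], [0, 0, 0], [0, 0, 5], [0, 0, 35], [0, 0, 75], [0, 0, 115], [0, 0, 115]], turn=[0, 0, 0, 0, 0, 0, 0, 0, 0], grip=85)

```text
clock: 6.78
position: [0.6939, -0.0321, 0.1523]
ee_rot: [0.737, 0.676, 0.003, 0.004]
ft_force: [0.9, 0.6, 1.0]
grip_width: 0.994
```

Run:
```python
from h import *
o=manip.get_obs();print(o["clock"],o["position"],o["ee_rot"])
c=manip.camera("wrist"); t=manip.camera("scene"); save(np.hstack([cv2.resize(c["frame"],(400,300)),cv2.resize(t["frame"],(400,300))]),"w2.png")
for k,z in dict(brush_center=.059,pad=.004,stem_center=.053).items():
    for r in manip.outline_of(c,k)[:2]:
        v,u=np.nonzero(r["mask"])
        P=np.array([ray(c,p,z)[:2] for p in zip(u[::3],v[::3])],np.float32)
        (m,sz,a)=cv2.minAreaRect(P*1000); print(k,round(r["confidence"],2),r["extent"],np.round(m),np.round(sz),a)
```

```text
6.7833 [ 0.69388581 -0.03205451  0.15228341] [0.7372195  0.67563043 0.00332699 0.00445646]
brush_center 0.74 [263.2, 119.0, 351.5, 345.6] [691. -27.] [140.  49.] 85.28490447998047
pad 0.9 [233.3, 67.0, 385.4, 341.2] [691. -28.] [199. 101.] 84.71549224853516
```

View pics/w2.png

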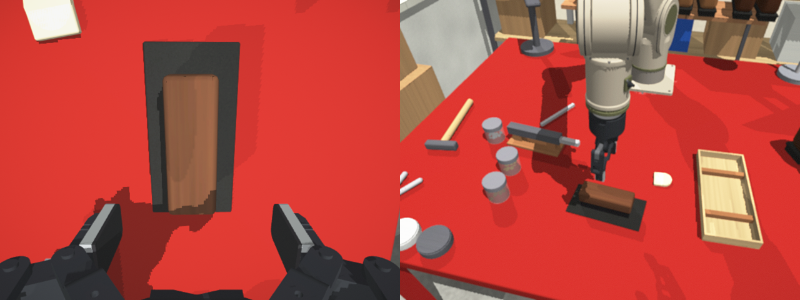

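The brush is upright on the pad at (691, −27) mm, against a pad centre of (691, −28). Now the stem.

jog_arm(translation=[[-30, -22, 0], [-60, -43, 0], [-90, -65, 0], [-120, -87, 0], [-150, -108, 0], [-182, -131, 0], [-182, -131, 0], [-182, -131, 0]], turn=[-0.5, -0.5, -0.5, -0.5, -0.5, -0.5, -0.5, -0.5], grip=60)

```text
clock: 7.7
position: [0.505, -0.166, 0.1401]
ee_rot: [0.742, 0.671, -0.003, -0.001]
ft_force: [0.0, 0.9, -0.2]
grip_width: 0.696
```

```bash
cat > m.py <<'E'
from h import *
def meas(c,k,z):
    for r in manip.outline_of(c,k)[:2]:
        v,u=np.nonzero(r["mask"])
        P=np.array([ray(c,p,z)[:2] for p in zip(u[::2],v[::2])],np.float32)
        (m,sz,a)=cv2.minAreaRect(P*1000); b=cv2.boxPoints((m,sz,a)); e=max((b[1]-b[0],b[2]-b[1]),key=np.linalg.norm)
        print(k,round(r["confidence"],2),np.round(r["extent"]),np.round(m,1),np.round(sz),"dir",round(np.degrees(np.arctan2(e[1],e[0]))%180,1))
E
python3 - <<'E'
from m import *
o=manip.get_obs();print(o["clock"],o["position"],o["ee_rot"],o["joint_pos"])
c=manip.camera("wrist"); save(c["frame"],"w3.png"); meas(c,"stem_center",.053); meas(manip.camera("scene"),"stem_center",.053)
E
```

```text
7.7 [ 0.50503721 -0.16599462  0.14012415] [ 0.74150872  0.67093524 -0.00313735 -0.00093623] [ 0.73772548  0.25542592 -0.57696316  1.79316459  0.15625112  1.14299097
  0.00987459]
stem_center 0.98 [ 10. 348. 145. 400.] [ 343.2 -236.8] [17. 87.] dir 151.5
stem_center 0.87 [314. 225. 340. 327.] [ 509.8 -182.1] [68. 16.] dir 84.3
stem_center 0.65 [227. 178. 260. 202.] [ 422.  -274.1] [23. 92.] dir 153.2
stem_center 0.61 [254. 217. 289. 236.] [ 518.2 -181.8] [70. 31.] dir 82.6
```

View pics/w3.png

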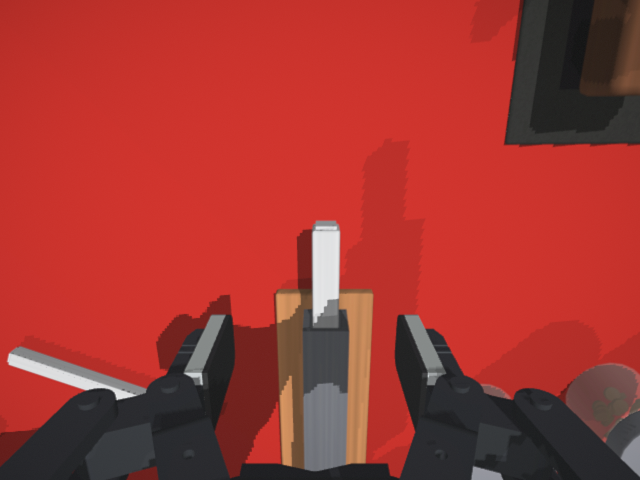

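The stem points straight between the fingers, from (325, 225) to (325, 327). Descending and gripping.

jog_arm(translation=[[6, 3, -35], [6, 3, -70], [6, 3, -95], [6, 3, -108], [6, 3, -114], [6, 3, -114], [6, 3, -114]], turn=[0, 0, 0, 0, 0, 0, 0])

```text
clock: 8.48
position: [0.5149, -0.1595, 0.0277]
ee_rot: [0.739, 0.673, -0.001, -0.0]
ft_force: [0.3, 0.5, 1.1]
grip_width: 0.706
```

jog_arm(translation=[[0, 0, 0], [0, 0, 0], [0, 0, 0], [0, 0, 0], [0, 0, 0], [0, 0, 0], [0, 0, 0], [0, 0, 0]], turn=[0, 0, 0, 0, 0, 0, 0, 0], grip=5, grip_force=30)

```text
clock: 9.15
position: [0.5148, -0.1596, 0.0282]
ee_rot: [0.739, 0.673, -0.002, -0.0]
ft_force: [-3.6, 0.4, 5.9]
grip_width: 0.184
```

jog_arm(translation=[[1, 10, 0], [2, 25, 0], [3, 40, 0], [5, 55, 0], [6, 70, 0], [7, 85, 0], [8, 98, 0], [8, 102, 0], [8, 102, 0], [8, 102, 0]], turn=[0, 0, 0, 0, 0, 0, 0, 0, 0, 0])

```text
clock: 9.98
position: [0.5229, -0.0578, 0.0282]
ee_rot: [0.739, 0.673, -0.001, -0.0]
ft_force: [0.3, 1.4, -0.2]
grip_width: 0.183
```

jog_arm(translation=[[0, 0, 0], [0, 0, 0], [0, 0, 0], [0, 0, 0], [0, 0, 0], [0, 0, 0], [0, 0, 0], [0, 0, 0], [0, 0, 0]], turn=[0, 0, 0, 0, 0, 0, 0, 0, 0], grip=60)

```text
clock: 10.73
position: [0.5229, -0.0578, 0.0282]
ee_rot: [0.739, 0.673, -0.001, -0.0]
ft_force: [-0.1, 0.1, -0.5]
grip_width: 0.702
```

jog_arm(translation=[[0, 0, 40], [-2, -20, 80], [-5, -50, 110], [-9, -90, 120], [-9, -94, 120], [-9, -94, 120]], turn=[0, 0, 0, 0, 0, 0])

```text
clock: 11.23
position: [0.5137, -0.1559, 0.1491]
ee_rot: [0.741, 0.671, -0.002, 0.001]
ft_force: [0.1, -0.0, -0.8]
grip_width: 0.704
```

Run:
```python
from m import *
o=manip.get_obs();print(o["clock"],o["position"],o["ee_rot"],o["joint_pos"])
c=manip.camera("wrist"); save(c["frame"],"w4.png"); meas(c,"stem_center",.051); meas(c,"sleeve",.061); s=manip.camera("scene");meas(s,"stem_center",.051)
for r in manip.pinpoint(s,"stem_center"): print(r,ray(s,r["at"],.043))
```

```text
11.2333 [ 0.51368127 -0.15592028  0.14906213] [ 0.74134829  0.67111792 -0.00159132  0.00095933] [ 0.71307495  0.25362821 -0.57523889  1.77466307  0.15363041  1.15766887
 -0.00894497]
stem_center 0.97 [  6. 352. 138. 398.] [ 340.9 -237. ] [17. 86.] dir 151.7
stem_center 0.72 [304.  57. 330. 335.] [ 515.  -134.3] [167.  16.] dir 83.7
sleeve 0.92 [264. 295. 360. 471.] [ 503.4 -252.9] [137.  58.] dir 84.9
stem_center 0.6 [252. 217. 341. 252.] [ 525.2 -133.1] [171.  31.] dir 80.5
stem_center 0.6 [227. 174. 261. 203.] [ 413.2 -271.6] [ 20. 104.] dir 151.4
{'at': [275.9, 226.9], 'confidence': 0.84} [ 0.50720603 -0.17443564  0.043     ]
{'at': [256.0, 182.5], 'confidence': 0.76} [ 0.38070826 -0.25594053  0.043     ]
```

View pics/w4.png

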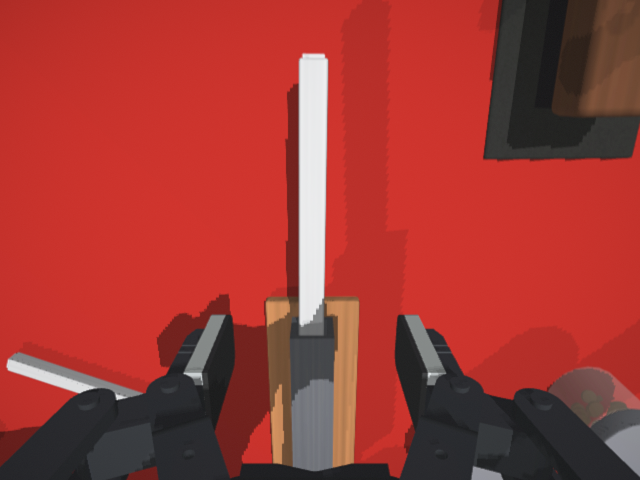

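The stem is out from (314, 335) to (313, 57), with about 167 mm outside and the middle near y = −170 mm. Regripping near the middle.

jog_arm(translation=[[-1, -4, -35], [-1, -4, -75], [-1, -4, -102], [-1, -4, -116], [-1, -4, -122], [-1, -4, -122], [-1, -4, -122]], turn=[0, 0, 0, 0, 0, 0, 0])

```text
clock: 12.12
position: [0.5135, -0.154, 0.0264]
ee_rot: [0.738, 0.674, -0.001, -0.001]
ft_force: [0.7, -1.0, 0.1]
grip_width: 0.702
```

jog_arm(translation=[[0, 0, 0], [0, 0, 0], [0, 0, 0], [0, 0, 0], [0, 0, 0], [0, 0, 0], [0, 0, 0], [0, 0, 0]], turn=[0, 0, 0, 0, 0, 0, 0, 0], grip=5, grip_force=60)

```text
clock: 12.78
position: [0.5136, -0.1541, 0.0271]
ee_rot: [0.739, 0.674, -0.001, -0.0]
ft_force: [-3.7, 0.7, 6.0]
grip_width: 0.177
```

jog_arm(translation=[[1, 10, 0], [2, 25, 0], [4, 42, 0], [6, 60, 0], [8, 78, 0], [9, 95, 0], [11, 110, 0], [11, 115, 0], [11, 115, 0], [11, 115, 0]], turn=[0, 0, 0, 0, 0, 0, 0, 0, 0, 0])

```text
clock: 13.62
position: [0.5244, -0.0398, 0.027]
ee_rot: [0.739, 0.674, -0.001, -0.0]
ft_force: [-0.5, -0.6, -3.1]
grip_width: 0.172
```

jog_arm(translation=[[0, 5, 20], [0, 10, 50], [0, 15, 85], [0, 20, 110], [0, 20, 110], [0, 20, 110]], turn=[0, 0, 0, 0, 0, 0])

```text
clock: 14.12
position: [0.5251, -0.0211, 0.138]
ee_rot: [0.739, 0.673, -0.001, 0.001]
ft_force: [-0.7, -0.4, -4.4]
grip_width: 0.171
```

Run:
```python
from m import *
o=manip.get_obs();print(o["clock"],o["position"],o["ee_rot"],o["grip_width"])
c=manip.camera("wrist"); s=manip.camera("scene"); t=manip.camera("top")
save(np.hstack([cv2.resize(c["frame"],(400,300)),cv2.resize(s["frame"],(400,300))]),"w5.png"); meas(t,"stem_center",.16); meas(t,"tray",.028);meas(c,"tray",.028); meas(c,"stem_center",.16)
for r in manip.pinpoint(s,"stem_center")+manip.pinpoint(t,"stem_center"): print(r,ray(s,r["at"],.153))
for cam in(s,t):
  for r in manip.pinpoint(cam,"tray"): print(r,ray(cam,r["at"],0))
```

```text
14.1167 [ 0.52508491 -0.02112819  0.13801836] [ 0.73928598  0.67339029 -0.00089396  0.00097994] 0.17147863063607643
stem_center 0.85 [246. 235. 354. 256.] [519.6 -39. ] [237.  18.] dir 84.1
stem_center 0.63 [383. 304. 414. 361.] [ 332.7 -260. ] [ 11. 139.] dir 152.3
tray 0.89 [142. 168. 204. 293.] [582.5 278.5] [302. 141.] dir 3.0
stem_center 0.56 [291.  21. 352. 469.] [528.4   7.1] [149.  16.] dir 83.8
{'at': [344.6, 200.1], 'confidence': 0.79} [ 0.53069976 -0.03867957  0.153     ]
{'at': [256.7, 185.0], 'confidence': 0.76} [ 0.52345528 -0.19795208  0.153     ]
{'at': [516.3, 308.9], 'confidence': 0.81} [0.57503441 0.28131657 0.        ]
{'at': [155.9, 312.0], 'confidence': 0.16} [ 0.72006137 -0.33242101  0.        ]
{'at': [174.1, 230.6], 'confidence': 0.92} [5.85797346e-01 2.87023341e-01 2.22044605e-16]
```

View pics/w5.png

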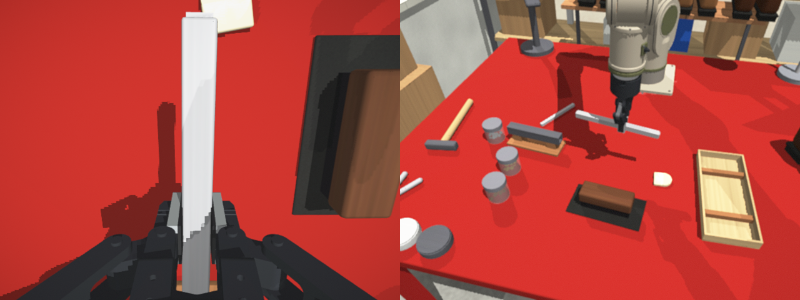

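The stem is held, with its centre about 18 mm behind the grip. Turning it and carrying it over the tray.

jog_arm(translation=[[3, 25, 10], [6, 50, 20], [10, 75, 30], [13, 100, 30], [16, 125, 30], [20, 150, 30], [23, 175, 30], [26, 200, 30], [30, 225, 30], [33, 250, 30], [36, 275, 30], [40, 301, 30]], turn=[7, 14, 21, 28, 35, 42, 49, 56, 63, 70, 77, 84])

```text
clock: 15.67
position: [0.5644, 0.282, 0.1665]
ee_rot: [0.095, 0.995, -0.002, 0.001]
ft_force: [0.9, -0.9, -3.3]
grip_width: 0.171
```

jog_arm(translation=[[0, 0, 0], [0, 0, 0], [0, 0, 0], [0, 0, 0], [0, 0, 0]], turn=[7, 14, 14.5, 14.5, 14.5])

```text
clock: 16.08
position: [0.5646, 0.2815, 0.1664]
ee_rot: [-0.029, 1.0, -0.002, 0.001]
ft_force: [0.5, -0.4, -4.1]
grip_width: 0.173
```

Run:
```python
from m import *
o=manip.get_obs();print(o["clock"],o["position"],o["ee_rot"],o["joint_pos"])
x,y=o["ee_rot"][:2];print("tool x deg",np.degrees(2*np.arctan2(y,x)))
c=manip.camera("wrist"); s=manip.camera("scene"); t=manip.camera("top")
save(np.hstack([cv2.resize(c["frame"],(400,300)),cv2.resize(s["frame"],(400,300))]),"w6.png"); meas(t,"stem_center",.19); meas(t,"tray",.028);meas(c,"tray",.028); meas(c,"stem_center",.19)
```

```text
16.0833 [0.56461233 0.28145112 0.16636048] [-2.85429933e-02  9.99590819e-01 -1.71754392e-03  7.36760580e-04] [ 0.15865656  0.57161971 -0.97195635  1.48959586  0.4812999   1.33434682
  0.77513777]
tool x deg 183.27123609268023
stem_center 0.59 [382. 306. 414. 361.] [ 332.7 -255.4] [ 10. 130.] dir 152.4
stem_center 0.56 [147. 162. 160. 202.] [655.  285.5] [88. 20.] dir 3.2
tray 0.96 [141. 170. 205. 291.] [581.9 269.4] [123. 307.] dir 177.0
tray 0.79 [206.  16. 430. 421.] [584.9 282.5] [301. 135.] dir 2.6
stem_center 0.78 [294.  20. 350. 470.] [536.2 280.7] [147.  17.] dir 2.9
```

View pics/w6.png

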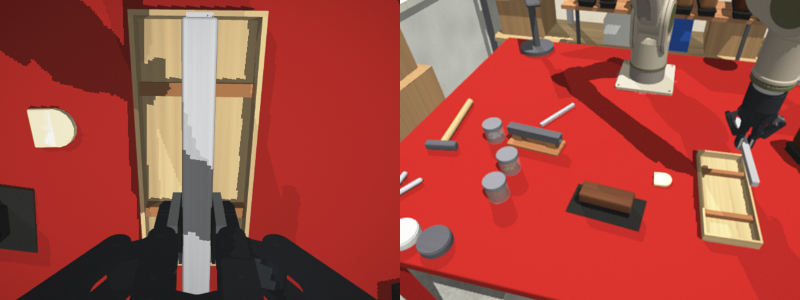

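The tray measures (585, 282) mm at 2.6°, and the stem is centred over it. Lowering.

jog_arm(translation=[[2, 1, -30], [2, 1, -65], [2, 1, -95], [2, 1, -118], [2, 1, -132], [2, 1, -142], [2, 1, -146], [2, 1, -146], [2, 1, -146]], turn=[0, 0, 0, 0, 0, 0, 0, 0, 0])

```text
clock: 17.18
position: [0.5671, 0.2834, 0.0218]
ee_rot: [-0.03, 1.0, -0.001, 0.002]
ft_force: [0.1, 1.0, -3.7]
grip_width: 0.176
```

jog_arm(translation=[[0, 0, -2], [0, 0, -4], [0, 0, -5], [0, 0, -5]], turn=[0, 0, 0, 0])

```text
clock: 17.52
position: [0.5677, 0.2836, 0.0175]
ee_rot: [-0.03, 1.0, -0.001, 0.002]
ft_force: [1.4, 0.0, 1.6]
grip_width: 0.171
```

jog_arm(translation=[[0, 0, -1], [0, 0, -2], [0, 0, -2], [0, 0, -2]], turn=[0, 0, 0, 0])

```text
clock: 17.85
position: [0.5679, 0.2842, 0.0161]
ee_rot: [-0.03, 1.0, -0.001, 0.003]
ft_force: [-0.5, 0.8, 5.6]
grip_width: 0.17
```

jog_arm(translation=[[0, 0, -1], [0, 0, -2], [0, 0, -2]], turn=[0, 0, 0])

```text
clock: 18.1
position: [0.5684, 0.2844, 0.0144]
ee_rot: [-0.03, 1.0, -0.0, 0.003]
ft_force: [1.4, 0.7, 5.1]
grip_width: 0.175
```

jog_arm(translation=[[0, 0, 0], [0, 0, 0], [0, 0, 0], [0, 0, 0], [0, 0, 0], [0, 0, 10], [0, 0, 40], [0, 0, 80], [0, 0, 120], [0, 0, 150], [0, 0, 150], [0, 0, 150]], turn=[0, 0, 0, 0, 0, 0, 0, 0, 0, 0, 0, 0], grip=45)

```text
clock: 19.1
position: [0.5691, 0.2851, 0.167]
ee_rot: [-0.03, 1.0, 0.0, 0.005]
ft_force: [-0.3, -1.2, -1.0]
grip_width: 0.528
```

Run:
```python
from m import *
o=manip.get_obs();print(o["clock"],o["position"],o["ft_force"])
c=manip.camera("wrist"); s=manip.camera("scene"); t=manip.camera("top")
save(np.hstack([cv2.resize(c["frame"],(400,300)),cv2.resize(s["frame"][160:460,240:640],(400,300))]),"w7.png")
meas(c,"tray",.028); meas(c,"stem_center",.036); meas(s,"stem_center",.036); meas(t,"brush_center",.059)
for cam in(c,s):
  for r in manip.pinpoint(cam,"stem_center"): print(r,ray(cam,r["at"],.028))
```

```text
19.1 [0.56914452 0.28507605 0.16701006] [-0.33175315 -1.15336769 -0.99453376]
tray 0.92 [200.   3. 423. 417.] [585.4 282.2] [301. 135.] dir 2.5
stem_center 0.7 [304.  58. 329. 389.] [583.8 286.5] [239.  18.] dir 3.3
stem_center 0.96 [506. 250. 543. 366.] [590.8 283.2] [245.  22.] dir 3.3
stem_center 0.91 [229. 166. 281. 204.] [ 371.6 -266.5] [ 23. 162.] dir 150.8
brush_center 0.73 [269. 176. 328. 204.] [682.9 -30. ] [139.  60.] dir 85.0
{'at': [315.3, 242.1], 'confidence': 0.92} [0.58279755 0.28733808 0.028     ]
{'at': [256.8, 181.5], 'confidence': 0.73} [ 0.35831097 -0.26278045  0.028     ]
{'at': [522.3, 300.1], 'confidence': 0.6} [0.57762062 0.28355511 0.028     ]
```

View pics/w7.png

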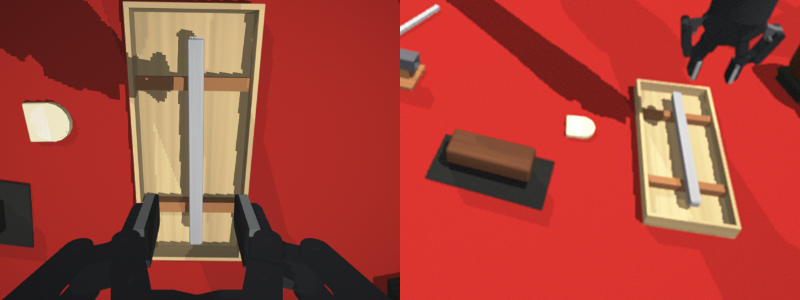

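The stem lies across both bearers, centred on the tray. The brush is upright on the pad and the gripper is clear of everything, so I'm handing in.

```bash
python3 -c "
from workcell import manip
print(manip.hand_in(), manip.get_obs()['clock'])"
```

```text
the job is handed in; nothing more can be done
the job is handed in; nothing more can be done
```

The job is done and handed in at about 19 s of robot time, out of the 61 s allowed. No verdict is reported.

**What I did:** I set the brush bristles down on the rubber pad. I drew the stem about 100 mm, until its middle was roughly 47 mm outside the mouth, and let go of it. I regripped it about 16 mm from its middle, drew it fully out, turned it and laid it on the two tray bearers.

**Last checks:**
- **Stem:** in the last wrist picture it is centred about 2 mm along and 4 mm across from the tray's centre, and 0.8° off the tray's x. It rests on both bearers.
- **Brush:** the close wrist picture after setting it down put it within about 1 mm of the pad's centre. The final top-camera outline said about 8 mm off in x, but that picture also sees the brush's side. Both are well within the limits.
- **Robot:** the gripper was open, about 13 cm clear above the tray.
- **Canisters and heel tip:** the arm never came near them and they look unmoved in the pictures. I did not measure their positions again at the end.

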